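# Seat a knurled bayonet collar on the uncovered stub and hold it home

### The job

Two bayonet stubs stand on the bench and one of them is under a black dust cap: fit the knurled steel collar, the way up it lies, onto the other, uncovered stub. Turn the collar on the stub's pins until its hidden keyways drop over them, then push it down against the sprung ring until it is fully home on the shoulder, and finish while still holding it pushed home, without letting go. Leave the dust cap and the other things on the bench where they are.

Things in the scene. Friction and masses are not known exactly. Their poses are not given: they have to be found in the camera images.
- collar: Plain steel collar with a knurled outside, lying flat on the bench, keyways down: 54 mm outside (55 over the knurl), 40 mm high, through bore 28 mm; 0.18 to 0.33 kg. Origin: centre of its underside; z is its axis, up.
- collar_top (a point): Centre of the collar's top, 40 mm above its underside. Hidden in the bore, open only at the underside, are three keyways 120 degrees apart, 9 mm wide, 20 mm deep (up from the underside), reaching to 41 mm across; where they lie around the collar is not marked and not told, so they are found by turning it on the pins while pressing lightly.
- stub_a: One of two identical bayonet stubs screwed to the bench; either may be the capped one. Origin: centre of its underside, on the bench; z up; mounted at any yaw. Flange 84 mm across, 12 mm high; above it a brass ring and a shoulder, then a steel post 24 mm across, its top 75 mm up, its last 8 mm tapered to 15 mm across.
- stub_b: One of two identical bayonet stubs screwed to the bench; either may be the capped one. Origin: centre of its underside, on the bench; z up; mounted at any yaw. Flange 84 mm across, 12 mm high; above it a brass ring and a shoulder, then a steel post 24 mm across, its top 75 mm up, its last 8 mm tapered to 15 mm across.
- pins_a (a point): On the axis of stub_a, level with the tops of its three fixed radial pins, 45.5 mm above the bench. Pins 5 mm thick, 120 degrees apart, reaching to 36 mm across. The collar's underside rests on them until its keyways are in register (within about 6 degrees either way); then it can go down.
- pins_b (a point): On the axis of stub_b, level with the tops of its three fixed radial pins, 45.5 mm above the bench. Pins 5 mm thick, 120 degrees apart, reaching to 36 mm across. The collar's underside rests on them until its keyways are in register (within about 6 degrees either way); then it can go down.
- shoulder_a (a point): On the axis of stub_a, at the top of its fixed shoulder (35 mm across), 28 mm above the bench: the collar's underside lies here when home. Around it a sprung brass thrust ring, 58 mm across, top 36 mm above the bench when free, carries the collar's weight and sinks when pushed: it pushes back about 4.5 N at first, 9 N with the collar home.
- shoulder_b (a point): On the axis of stub_b, at the top of its fixed shoulder (35 mm across), 28 mm above the bench: the collar's underside lies here when home. Around it a sprung brass thrust ring, 58 mm across, top 36 mm above the bench when free, carries the collar's weight and sinks when pushed: it pushes back about 4.5 N at first, 9 N with the collar home.
- cap: Black plastic dust cap, an upside-down cup 48 mm across and 41 mm high, standing loosely over one of the two stubs (its top about 79 mm above the bench). Origin: centre of its open underside. The stub beneath it is not to be used.
- wrench: Steel spanner, 190 mm long, lying flat between the collar and the stubs; bystander. Origin: centre of its underside.
- race: Smooth bearing race, a thin steel ring 72 mm outside, 52 mm inside, 16 mm high; bystander. Origin: centre of its underside.
- grease: Jar with steel lid, 66 mm across, 85 mm high; bystander. Origin: centre of its underside.
- driver: Screwdriver, 200 mm long, lying flat; bystander. Origin: centre of its underside.
- bolt: Bolt standing on its round 22 mm head, 43 mm high; bystander. Origin: centre of its underside.
- spacer: Solid aluminium spacer, 32 mm across and 30 mm high; bystander. Origin: centre of its underside.
- spray: Spray can, 60 mm across and 170 mm high, at the far side; bystander. Origin: centre of its underside.
There are look-alikes about, which are no part of the job. What is shaped like the stub_b but blue is not meant. What is shaped like the stub_a but turquoise is not meant.

How it is judged:
By the outcome, as a careful person would: the job done as asked, in the order asked, and still so for the second after the job is handed in, while the arm keeps its last pose, push and grip.
It also fails if it takes over 51 s, if anything falls off the work surface, if the arm or the gripper's body presses on something with over 40 N, if the wrist force passes 120 N, or if a joint passes its speed limit or range.

### The arm

A 7-joint arm with a two-finger parallel gripper is mounted at the origin on the work surface. World frame = base frame: x ahead of the robot, y to its left, z up, the work surface at z = 0. Lengths are in m, angles in rad, forces in N, time in s.
With the tool pointing down it reaches from about 0.425 to 0.875 m from the base axis. Payload 8.4 kg.
Tool frame: the origin (TCP) lies at the very end of the fingers, on their centre line; the grasp point (between the pads) lies 19 mm behind it (env.pinch_z is the distance from the TCP to the grasp point, in m); z points along the fingers, y is the line along which they close (so a half turn about z gives the same grasp; the last joint's range is limited). The gripper opens to 87 mm and grips with 3 to 60 N. Pads are 19 mm wide; open, the fingers measure 117 mm over their backs; the gripper's body (75 mm by 190 mm) begins 51 mm behind the grasp point.
Start: joints at [-1.328, 0.333, 0.04, 1.465, -0.013, 1.343, -0.059], TCP at [0.218, 0.612, 0.185] pointing down, gripper open.
Joint ranges: [-2.58, 2.58], [-0.38, 2.09], [-1.3, 1.39], [0.25, 2.4], [-1.5, 4.64], [0.08, 2.09], [-2.65, 2.65]. Speed limits (rad/s): [2.22, 2.22, 2.79, 2.79, 3.14, 3.14, 3.14].

### API

Orientations are given as a unit quaternion [x, y, z, w].
In Python, from bench import env, grab_frame, calibration, sign_off gives the robot as it stands. The module is installed in compiled form; this text tells all that it offers.
- The arm moves only by the shell command python3 -m inch 'ROWS' [FORCE]. ROWS is JSON, a list of rows, each an object with "slide": the shift along the tool's x, y, z in units of 0.03 m (1.0 is 0.03 m), a list of three; "dr": the turn, a rotation vector about the tool's x, y, z in units of 2 pi rad (1.0 is 2 pi rad), a list of three; "grip": the closure, from -1 (fully open) to 1 (shut). A call has 1 to 8 rows; each row shifts and turns the commanded pose from where the row before left it, along the tool's axes as they then stand; what a row does not reach is not made up. A row lasts 1/8 s, in which the tool goes at most 62.5 mm and 10.7 degrees, less where a joint would pass 70% of its speed; a pose out of reach is approached as far as the arm can. A call with a number of a shift or a turn outside -1 to 1 is refused whole. A call with a gripper value outside its range is refused whole. The fingers move at their own pace and stop on an object; FORCE is the grip in N (left out, the last holds). Time passes only in rows, so rows that do not move let the fingers close. It gives the time, the measured TCP pose, the force, the opening and the grip force at its end, in the units of the state.
- env.sense(): the state, without advancing time (a new reading comes with each control period).
- grab_frame(name): name is "side" or "top" or "wrist"; returns the picture (384x512x3 uint8, red, green, blue); there is no depth.
- calibration(name): a dict with "intrinsics" (3x3 intrinsics, pixels), "k1" (the pictures are not rectified: a ray, as slopes to the right and down, at radius r is drawn at 1 + k1 r^2 times it, then the intrinsics apply), "rvec" (rotation vector, rad) and "tvec" (3), from world to camera coordinates, as OpenCV has them. Camera axes: x right, y down, z forward; pixel columns grow to the right and rows downward; lengths in m; the calibration is good to about 2 mm. A picture is of the moment at which its call begins: read the wrist's pose just before it. calibration takes no time and is no camera call; for the wrist camera it gives the pose at the moment of the call.
- sign_off(): hands the job in; it is judged then, once.
The state is a dict: "t": time; "q": joint angles; "qvel": joint speeds; "joint_efforts": joint torques, N m; "eef_pos": TCP position; "ee_rot": TCP orientation; "force": force on the tool from outside, world axes, zero at the start; "moment": the same for the moment, N m; "finger_gap": finger opening in m; "gripper_force": force on a finger pad.
Only numpy, scipy, OpenCV 4.12 (cv2) and the standard library are available. Lean on these libraries where they do the work, as an engineer would, in place of code of your own. Each camera call takes 0.05 s, during which the arm holds its last target. There are 200 camera calls.

## Working session

There is one attempt and no reset: what is moved stays moved. The work goes in short steps, Python scripts to look and compute and a shell command to move; the robot and the scene stay as the last step left them, time stands still between calls to the robot, and variables do not carry over. Pictures are saved under pics/ and viewed, at most 10 in all, crops included, and the job is handed in when it is done.

```bash
mkdir -p pics; cat > h.py <<'E'
import numpy as np, cv2
from bench import env, grab_frame, calibration, sign_off
def ray(c,u,v):
    K=np.array(c["intrinsics"]);d=np.array([c["k1"],0,0,0,0],float)
    p=cv2.undistortPoints(np.array([[[u,v]]],float),K,d)[0,0]
    R=cv2.Rodrigues(np.array(c["rvec"],float))[0];t=np.array(c["tvec"],float).ravel()
    return -R.T@t, R.T@np.array([p[0],p[1],1])
def atz(c,u,v,z):
    o,d=ray(c,u,v);return o+d*(z-o[2])/d[2]
def tri(c1,p1,c2,p2):
    o1,d1=ray(c1,*p1);o2,d2=ray(c2,*p2)
    s=np.linalg.lstsq(np.c_[d1,-d2],o2-o1,rcond=None)[0]
    a,b=o1+d1*s[0],o2+d2*s[1];return (a+b)/2,np.linalg.norm(a-b)
def proj(c,P):
    return cv2.projectPoints(np.array(P,float).reshape(-1,1,3),np.array(c["rvec"],float),np.array(c["tvec"],float),np.array(c["intrinsics"]),np.array([c["k1"],0,0,0,0],float))[0][:,0]
def save(n,im,s=1): cv2.imwrite("pics/"+n,cv2.resize(im[...,::-1],None,fx=s,fy=s,interpolation=cv2.INTER_CUBIC))
E
python3 - <<'E'
from h import *
np.set_printoptions(precision=4,suppress=True)
for n in("top","side"):
    im=grab_frame(n);np.save(n,im);save(n+".png",im,1.5)
    c=calibration(n);print(n,c["intrinsics"],c["k1"],ray(c,256,192))
s=env.sense();print(s);print(env.pinch_z)
E
```

```text
top [[381.9466   0.     254.0572]
 [  0.     381.9466 191.2081]
 [  0.       0.       1.    ]] 0.04465676058550559 (array([ 0.3857, -0.0072,  0.9263]), array([ 0.2094,  0.0227, -0.9776]))
side [[462.8281   0.     253.3514]
 [  0.     462.8281 189.7408]
 [  0.       0.       1.    ]] -0.08408302336112503 (array([0.4142, 0.8607, 1.0005]), array([ 0.1129, -0.6624, -0.7406]))
{'t': 0.1, 'q': array([-1.3282,  0.3338,  0.0399,  1.4662, -0.0134,  1.3433, -0.0585]), 'qvel': array([ 0.0002, -0.0018, -0.0004, -0.0032,  0.0004,  0.0001,  0.0011]), 'joint_efforts': array([  0.0045, -65.7815,   1.3398, -40.4702,  -0.0599,   0.0412,
         0.0001]), 'eef_pos': array([0.2177, 0.6119, 0.1839]), 'ee_rot': array([ 0.1701,  0.9854, -0.0007, -0.0001]), 'force': array([-1.5984,  0.7624,  0.2464]), 'moment': array([ 0.0268, -0.0103, -0.007 ]), 'gripper_force': 0.0, 'finger_gap': 0.08692861680947452}
0.0187
```

View images.

View pics/top.png

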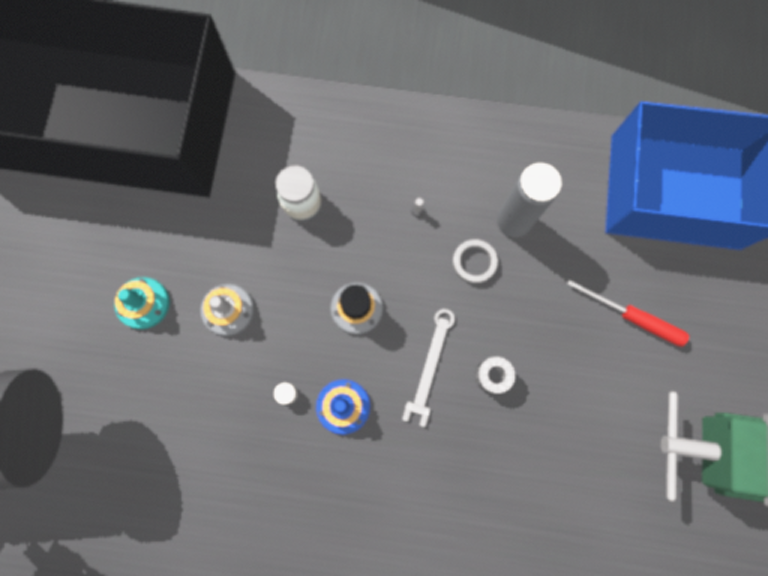

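View pics/side.png

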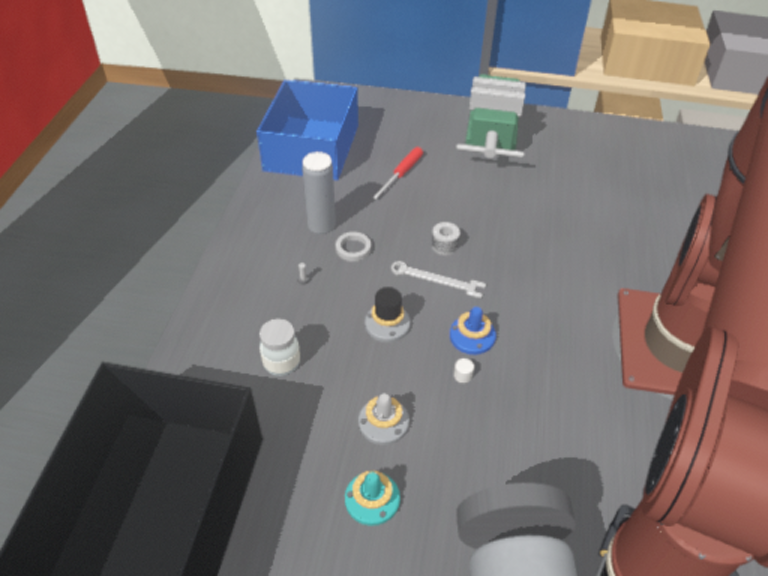

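Top picture (768 px scale): candidates for the collar are the thick knurled ring at (497,375), the thin smooth race at (475,262) and the white solid spacer at (285,394). Candidate stubs are grey and uncovered at (226,308), grey and capped at (357,305), blue at (343,407) and turquoise at (140,302). I choose the ring at (497,375) and the grey stub at (226,308). Next is one close crop sheet to check them.

```bash
python3 - <<'E'
from h import *
T=np.load("top.npy");S=np.load("side.npy")
def cr(im,u,v):
    return cv2.resize(im[v-24:v+24,u-32:u+32],None,fx=6,fy=6,interpolation=cv2.INTER_CUBIC)
m=np.vstack([np.hstack([cr(T,331,250),cr(S,297,158)]),np.hstack([cr(T,151,206),cr(S,256,276)])])
save("crop1.png",m);print(m.shape)
E
```

```text
(576, 768, 3)
```

View pics/crop1.png

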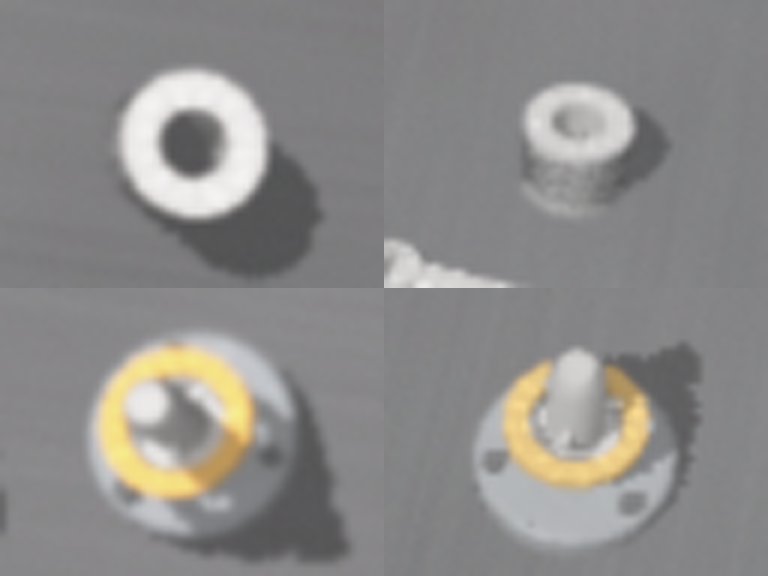

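The crops confirm the choice: the collar is knurled, with its top centre at crop (194,143) in the top view and (194,122) in the side view. The stub is bare grey steel, with its post tip at (147,114) and (193,72) and its brass ring at (177,134) and (191,132) in their own tiles.

```bash
python3 - <<'E'
from h import *
np.set_printoptions(precision=4,suppress=True)
T=calibration("top");S=calibration("side")
f=lambda u,v,x,y:(u-32+x/6-.42,v-24+y/6-.42)
for n,a,b in(("collar",f(331,250,194,143),f(297,158,194,122)),("tip",f(151,206,147,114),f(256,276,193,72)),("ring",f(151,206,177,134),f(256,276,191,132))):
    print(n,*tri(T,a,S,b))
print(atz(T,*f(331,250,194,143),.04),atz(T,*f(151,206,177,134),.036),atz(T,*f(151,206,147,114),.075),atz(S,*f(256,276,191,132),.036),atz(S,*f(256,276,193,72),.075))
for n,u,v in(("wrench",443/1.5,319/1.5),("wrench2",417/1.5,412/1.5),("spacer",285/1.5,394/1.5),("cap",355/1.5,300/1.5),("race",475/1.5,262/1.5)):print(n,atz(T,u,v,.03))
c=calibration("wrist");o,d=ray(c,256,192);s=env.sense()
from scipy.spatial.transform import Rotation as R
r=R.from_quat(s["ee_rot"]);print(r.as_matrix(),r.inv().apply(o-s["eef_pos"]),r.inv().apply(d))
E
```

```text
collar [ 0.4666 -0.1753  0.0404] 0.0009975333628067216
tip [0.5131 0.2611 0.079 ] 0.0015227588131147155
ring [0.5133 0.2616 0.0359] 0.0015096556489694263
[ 0.4662 -0.1753  0.04  ] [0.5125 0.2616 0.036 ] [0.5129 0.2624 0.075 ] [0.514  0.2616 0.036 ] [0.5143 0.2584 0.075 ]
wrench [ 0.5411 -0.0857  0.03  ]
wrench2 [ 0.3932 -0.063   0.03  ]
spacer [0.3919 0.141  0.03  ]
cap [0.5519 0.0566 0.03  ]
race [ 0.6407 -0.126   0.03  ]
[[-0.9422  0.3352 -0.0004]
 [ 0.3352  0.9422 -0.0014]
 [-0.0001 -0.0015 -1.    ]] [ 0.0808 -0.0003 -0.2016] [-0.2836 -0.0177  0.959 ]
```

```bash
python3 -m inch '[{"slide":[-0.942,-0.55,0],"dr":[0,0,0],"grip":-1},{"slide":[-0.942,-0.55,0],"dr":[0,0,0],"grip":-1},{"slide":[-0.942,-0.55,0],"dr":[0,0,0],"grip":-1},{"slide":[-0.942,-0.55,0],"dr":[0,0,0],"grip":-1},{"slide":[-0.942,-0.55,0],"dr":[0,0,0],"grip":-1},{"slide":[-0.942,-0.55,0],"dr":[0,0,0],"grip":-1},{"slide":[-0.942,-0.55,0],"dr":[0,0,0],"grip":-1}]'
python3 -m inch '[{"slide":[-0.942,-0.55,0],"dr":[0,0,0],"grip":-1},{"slide":[-0.942,-0.55,0],"dr":[0,0,0],"grip":-1},{"slide":[-0.942,-0.55,0],"dr":[0,0,0],"grip":-1},{"slide":[-0.942,-0.55,0],"dr":[0,0,0],"grip":-1},{"slide":[-0.942,-0.55,0],"dr":[0,0,0],"grip":-1},{"slide":[-0.942,-0.55,0],"dr":[0,0,0],"grip":-1},{"slide":[-0.942,-0.55,0],"dr":[0,0,0],"grip":-1}]'
python3 - <<'E'
from h import *
np.set_printoptions(precision=4,suppress=True)
s=env.sense();c=calibration("wrist");im=grab_frame("wrist");np.save("w1",im)
import pickle;pickle.dump((s,c),open("w1.p","wb"))
print(s["q"],s["eef_pos"],s["ee_rot"]);save("w1.png",im,1.5)
P=proj(c,[[.5132,.2616,.075],[.5132,.2616,.036],[.5132,.2616,.0]]);print(P)
E
```

```text
t: 0.98
eef_pos: [0.366, 0.4361, 0.1843]
ee_rot: [0.17, 0.985, -0.0, -0.0]
force: [0.7, -1.0, -0.3]
finger_gap: 0.0872
gripper_force: 0.0
t: 1.85
eef_pos: [0.5136, 0.2611, 0.1843]
ee_rot: [0.17, 0.985, -0.0, -0.0]
force: [-0.5, 0.8, 0.2]
finger_gap: 0.0868
gripper_force: 0.0
[-0.824   0.184   0.3172  1.6641 -0.0592  1.3035  0.7329] [0.5136 0.2611 0.1843] [ 0.1701  0.9854 -0.0002 -0.0002]
[[261.3485 182.5894]
 [261.2991 175.2011]
 [261.2619 169.6272]]
```

View pics/w1.png

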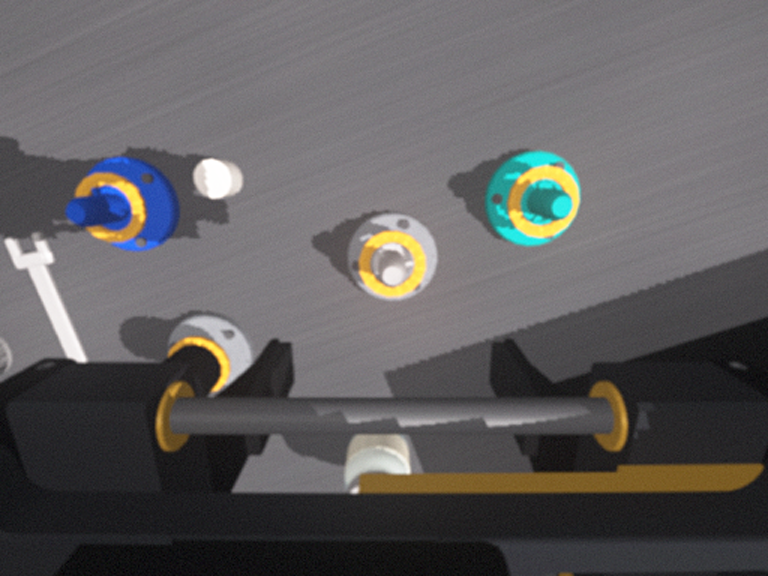

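The wrist view shows the chosen bare grey stub with its ring centre near (392,265) and post tip near (393,270). The blue, turquoise and capped stubs are all clear of it. I'll measure the ring and tip by code, in this and the fixed views.

```bash
cat >> h.py <<'E'
def ringc(im,box):
    u0,u1,v0,v1=box;h=cv2.cvtColor(im[v0:v1,u0:u1],cv2.COLOR_RGB2HSV)
    m=((h[...,0]>12)&(h[...,0]<32)&(h[...,1]>100)).astype(np.uint8)
    m=cv2.resize(m*255,None,fx=4,fy=4,interpolation=cv2.INTER_CUBIC)
    c=max(cv2.findContours((m>127).astype(np.uint8),0,1)[0],key=cv2.contourArea)
    e=cv2.fitEllipse(cv2.convexHull(c));f=lambda p,o:(p+.5)/4-.5+o
    return f(e[0][0],u0),f(e[0][1],v0),np.array(e[1])/4
E
python3 - <<'E'
from h import *
import pickle
np.set_printoptions(precision=4,suppress=True)
s,c=pickle.load(open("w1.p","rb"));T=calibration("top");S=calibration("side")
a=ringc(np.load("w1.npy"),(228,296,138,202));b=ringc(np.load("top.npy"),(128,172,182,228));d=ringc(np.load("side.npy"),(236,276,256,296))
print(a,b,d)
for cc,p in((c,a),(T,b),(S,d)):print(atz(cc,p[0],p[1],.036))
print(tri(T,b[:2],c,a[:2]))
W=np.load("w1.npy");save("c2.png",W[150:198,230:294],8)
E
```

```text
(260.86454010009766, 175.2162094116211, array([44.3899, 45.3126])) (148.1035385131836, 204.24526596069336, array([23.9728, 25.5721])) (255.56793785095215, 274.00039863586426, array([20.9958, 23.9844]))
[0.513  0.2611 0.036 ]
[0.5117 0.2614 0.036 ]
[0.5134 0.2627 0.036 ]
(array([0.5121, 0.2611, 0.0375]), np.float64(0.0011854229141540953))
```

View pics/c2.png

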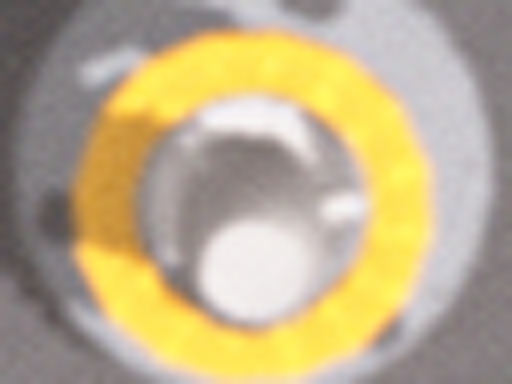

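Close crop: ring centre at (255,205) and tip at (255,268), i.e. image (261.4,175.1) and (261.4,183.0). Both agree with the prediction to under 1 mm, so the stub is at (0.513, 0.261). Now to the collar.

```bash
python3 -m inch '[{"slide":[-0.226,-0.949,0],"dr":[0,0,0],"grip":-1},{"slide":[-0.226,-0.949,0],"dr":[0,0,0],"grip":-1},{"slide":[-0.226,-0.949,0],"dr":[0,0,0],"grip":-1},{"slide":[-0.226,-0.949,0],"dr":[0,0,0],"grip":-1},{"slide":[-0.226,-0.949,0],"dr":[0,0,0],"grip":-1},{"slide":[-0.226,-0.949,0],"dr":[0,0,0],"grip":-1},{"slide":[-0.226,-0.949,0],"dr":[0,0,0],"grip":-1},{"slide":[-0.226,-0.949,0],"dr":[0,0,0],"grip":-1}]'
python3 -m inch '[{"slide":[-0.226,-0.949,0],"dr":[0,0,0],"grip":-1},{"slide":[-0.226,-0.949,0],"dr":[0,0,0],"grip":-1},{"slide":[-0.226,-0.949,0],"dr":[0,0,0],"grip":-1},{"slide":[-0.226,-0.949,0],"dr":[0,0,0],"grip":-1},{"slide":[-0.226,-0.949,0],"dr":[0,0,0],"grip":-1},{"slide":[-0.226,-0.949,0],"dr":[0,0,0],"grip":-1},{"slide":[-0.226,-0.949,0],"dr":[0,0,0],"grip":-1}]'
python3 - <<'E'
from h import *
np.set_printoptions(precision=4,suppress=True)
s=env.sense();c=calibration("wrist");im=grab_frame("wrist");np.save("w2",im)
import pickle;pickle.dump((s,c),open("w2.p","wb"))
print(s["q"],s["eef_pos"],s["ee_rot"])
P=proj(c,[[.4664,-.1753,.04],[.4664,-.1753,.0]]);print(P)
u,v=map(int,P[0]);print(u,v);save("w2.png",im[v-48:v+48,u-64:u+64],6)
E
```

```text
t: 2.9
eef_pos: [0.4867, 0.0279, 0.1844]
ee_rot: [0.17, 0.985, 0.0, -0.0]
force: [-0.3, 0.2, 0.3]
finger_gap: 0.0871
gripper_force: 0.0
t: 3.78
eef_pos: [0.4645, -0.1752, 0.1844]
ee_rot: [0.17, 0.985, 0.001, -0.0]
force: [0.8, -0.5, 0.2]
finger_gap: 0.0872
gripper_force: 0.0
[-0.4208 -0.0063  0.7003  1.8575  0.0033  1.2896  1.5079] [ 0.4645 -0.1752  0.1844] [ 0.1699  0.9855  0.0005 -0.0002]
[[261.3411 177.6375]
 [261.2568 171.2263]]
261 177
```

View pics/w2.png

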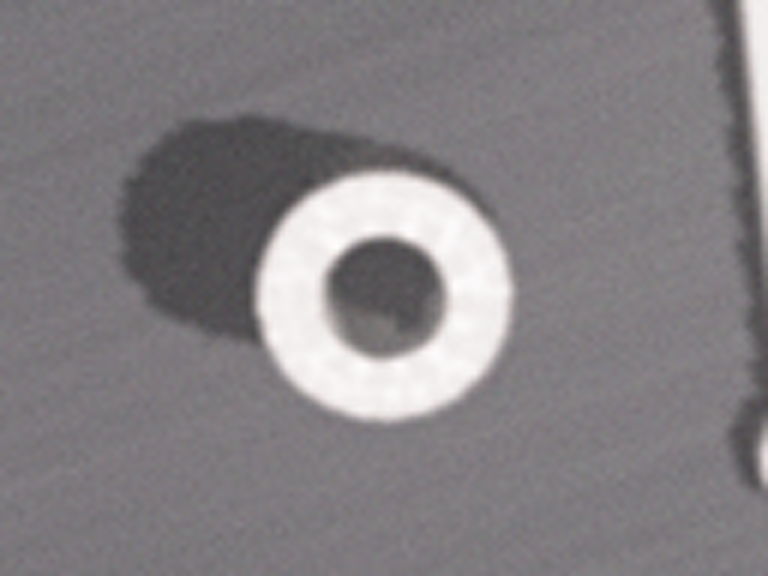

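The collar's top centre is at crop (384,296), i.e. (260.6,177.9), within 1 mm of the prediction. The bore shows no keyways from above, and the wrench is well to the right. Descending.

```bash
python3 -m inch '[{"slide":[0,0,0.9],"dr":[0,0,0],"grip":-1},{"slide":[0,0,0.9],"dr":[0,0,0],"grip":-1},{"slide":[0,0,0.9],"dr":[0,0,0],"grip":-1},{"slide":[0,0,0.9],"dr":[0,0,0],"grip":-1},{"slide":[0,0,0.5],"dr":[0,0,0],"grip":-1},{"slide":[0,0,0],"dr":[0,0,0],"grip":-1}]'
python3 - <<'E'
from h import *
c=calibration("wrist");
import pickle;s,c=pickle.load(open("w2.p","rb"));print(atz(c,260.6,177.9,.04))
E
```

```text
t: 4.58
eef_pos: [0.4648, -0.1741, 0.0611]
ee_rot: [0.17, 0.985, -0.0, -0.001]
force: [0.8, -0.7, -0.3]
finger_gap: 0.0872
gripper_force: 0.0
[ 0.46640629 -0.17633175  0.04      ]
```

```bash
python3 -m inch '[{"slide":[-0.075,-0.05,0.6],"dr":[0,0,0],"grip":-1},{"slide":[0,0,0.6],"dr":[0,0,0],"grip":-1},{"slide":[0,0,0.54],"dr":[0,0,0],"grip":-1},{"slide":[0,0,0],"dr":[0,0,0],"grip":-1},{"slide":[0,0,0],"dr":[0,0,0],"grip":1},{"slide":[0,0,0],"dr":[0,0,0],"grip":1},{"slide":[0,0,0],"dr":[0,0,0],"grip":1},{"slide":[0,0,0],"dr":[0,0,0],"grip":1}]' 45
python3 -m inch '[{"slide":[0,0,0],"dr":[0,0,0],"grip":1},{"slide":[0,0,0],"dr":[0,0,0],"grip":1},{"slide":[0,0,-0.15],"dr":[0,0,0],"grip":1},{"slide":[0,0,0],"dr":[0,0,0],"grip":1}]'
```

```text
t: 5.58
eef_pos: [0.4677, -0.1765, 0.0097]
ee_rot: [0.17, 0.985, 0.0, 0.0]
force: [-0.6, 0.1, -0.5]
finger_gap: 0.0547
gripper_force: 0.0
t: 6.08
eef_pos: [0.4678, -0.1766, 0.0144]
ee_rot: [0.17, 0.985, 0.0, 0.0]
force: [-0.3, 0.1, -0.8]
finger_gap: 0.0149
gripper_force: 0.0
```

The gap is 15 mm, so the fingers closed past the collar. I need to look.

```bash
python3 -m inch '[{"slide":[0,0,0],"dr":[0,0,0],"grip":1}]'; python3 - <<'E'
from h import *
a=grab_frame("side");b=grab_frame("wrist");np.save("s3",a);np.save("w3",b)
A=cv2.resize(a[90:240,210:380],(400,353),interpolation=cv2.INTER_CUBIC);B=cv2.resize(b,(400,300))
m=np.vstack([A,B]);save("m3.png",cv2.resize(m,(366,600)))
m=np.hstack([A,cv2.resize(b,(400,353))]);save("m3.png",m)
E
```

```text
t: 6.2
eef_pos: [0.4676, -0.1765, 0.0141]
ee_rot: [0.17, 0.985, 0.0, 0.0]
force: [0.2, -0.4, 0.1]
finger_gap: 0.0056
gripper_force: 0.0
```

View pics/m3.png

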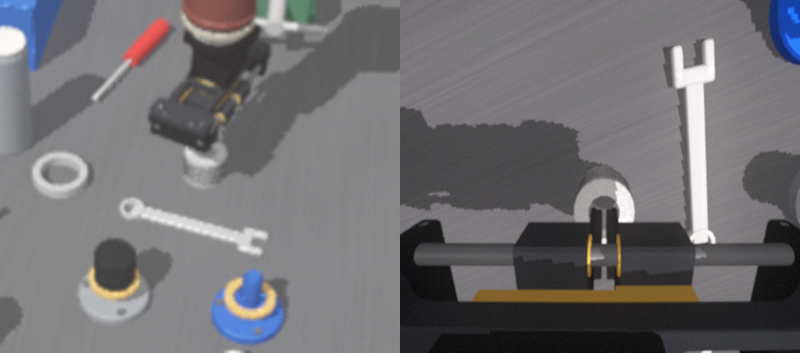

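```bash
python3 - <<'E'
from h import *
np.set_printoptions(precision=1,suppress=True)
c=calibration("wrist");S=calibration("side");s=env.sense();p=s["eef_pos"];print(p,s["finger_gap"])
th=np.linspace(0,2*np.pi,13)
C=lambda z,r:[[.4664+r*np.cos(t),-.1763+r*np.sin(t),z] for t in th]
w=np.load("w3.npy");sd=np.load("s3.npy")
def crop(im,cc,u0,u1,v0,v1,f):
    k=cv2.resize(im[v0:v1,u0:u1],None,fx=f,fy=f,interpolation=cv2.INTER_CUBIC)
    q=lambda P:((proj(cc,P)+.5-[u0,v0])*f-.5).astype(int)
    cv2.polylines(k,[q(C(.04,.027))],True,(255,0,0),1);cv2.polylines(k,[q(C(0,.027))],True,(0,0,255),1)
    for z,col in((0,(0,255,0)),(.019,(255,255,0)),(.05,(0,255,255))):cv2.circle(k,tuple(map(int,q([p+[0,0,z]])[0])),4,col,1)
    return k
a=crop(w,c,208,308,100,200,4);b=crop(sd,S,265,332,110,177,6)
b=cv2.resize(b,(400,400));save("m4.png",np.hstack([a,b]))
E
```

```text
[ 0.5 -0.2  0. ] 0.0017008253572541993
```

View pics/m4.png

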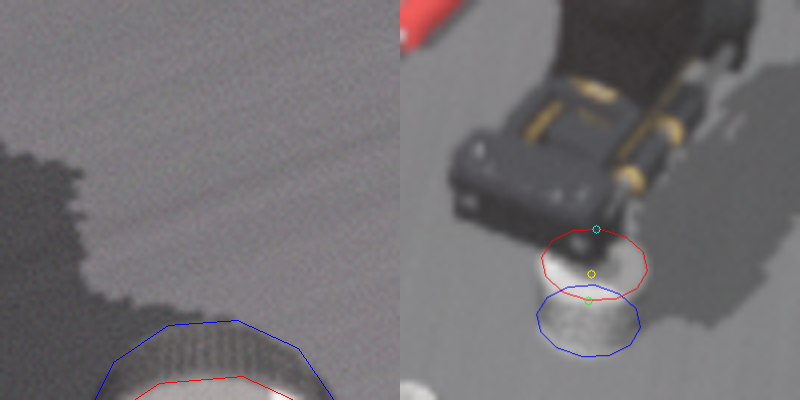

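```bash
python3 - <<'E'
from h import *
np.set_printoptions(precision=1,suppress=True)
c=calibration("wrist");S=calibration("side");p=env.sense()["eef_pos"]
print(proj(c,[p+[0,0,z] for z in(-.02,0,.019,.04,.07,.1)]))
print(proj(c,[[.4664,-.1763,.04],[.4664,-.1763,0]]))
w=np.load("w3.npy");g=cv2.cvtColor(w,cv2.COLOR_RGB2GRAY)
for v in range(186,320,4):print(v,g[v,225:297:3])
E
```

```text
[[261.1 208.8]
 [261.2 217.4]
 [261.2 227.1]
 [261.3 240.1]
 [261.4 264.7]
 [261.5 300.8]]
[[261.  229.9]
 [260.9 210.2]]
186 [ 79  76  77  79  77  84  95  90  93  89 101 112 103 102 103  95  96  91
 117 133 131 127 131 126]
190 [ 73  74  78  82  84  86  86  87  90  96  91 105 108 102  98  90  87  94
  96  96 129 129 128 125]
194 [ 75  76  80  68  71  84  84  94 105 121 134 140 133 135 127 118 116  96
  92  86  92 111 128 128]
198 [ 76  76  70  70  82 106 129 161 161 165 160 162 166 163 167 169 167 217
 190 126  99  77 115 135]
202 [ 79  73  60  95 150 167 167 161 165 169 165 167 168 164 165 165 163 189
 242 241 212 129  82 131]
206 [ 79  66 117 165 160 165 169 164 163 172 167 168 168 161 168 170 165 166
 235 242 247 239 153 109]
210 [ 74 112 167 166 167 162 165 163 164 162 168 169 170 166 168 169 165 225
 244 249 240 239 240 182]
214 [ 95 162 159 165 165 167 168 167 169 153 102  82  87  88 101 142 164 180
 250 247 250 245 241 242]
218 [144 164 164 166 166 161 163 135  82  76  79  81  84  84  87  86  93 152
 245 241 244 248 240 241]
222 [166 164 160 165 164 168 149 111  94  81  83  8
[... 1823 characters left out ...]
  42 107  96  28  46  50  44 101 121  84  38  43  41  44
 126  98  65  61  60  70]
298 [ 43  39  47  42  45  87  92  21  43  46  41 103 123  94  42  41  38  38
 118  75  46  46  46  45]
302 [ 43  46  42  42  40  32  32  24  49  49  47 100 122  96  47  49  46  20
  37  39  52  48  45  42]
306 [ 45  40  39  44  43  34  31  29 119 117 122 120 121 119 120 125 116  29
  34  42  44  46  43  44]
310 [ 38  43  43  41  42  39  34  32 119 122 121 122 127 125 126 124 115  47
  65  64  66  71  68  66]
314 [ 52  47  53  52  54  41  44  47 121 128 123 124 119 117 117 122 114  88
  99 101 100 102 102  99]
318 [103 103  99 100  99  98 102 102 101 100  99 100 101 102  97  97 100 103
 103 103 105 103  98 101]
```

```bash
python3 - <<'E'
from h import *
import pickle
from scipy.spatial.transform import Rotation as R
np.set_printoptions(precision=1,suppress=True)
s,c=pickle.load(open("w1.p","rb"));print(c["intrinsics"][0])
r=R.from_quat(s["ee_rot"]);w=np.load("w1.npy")
k=cv2.resize(w[170:330,160:360],None,fx=4,fy=3.75,interpolation=cv2.INTER_CUBIC)
k=cv2.resize(w[180:330,160:360],None,fx=4,fy=4,interpolation=cv2.INTER_CUBIC)
k=np.clip(k.astype(float)*1.8,0,255).astype(np.uint8)
for z,col in((0,(0,255,0)),(-.019,(255,255,0)),(-.035,(0,255,255)),(-.07,(255,0,255))):
    for y in(-.0435,.0435):
        P=[s["eef_pos"]+r.apply([x,y,z]) for x in(-.0095,.0095)]
        q=((proj(c,P)+.5-[160,180])*4-.5).astype(int);print(z,y,proj(c,P).ravel())
        cv2.line(k,tuple(map(int,q[0])),tuple(map(int,q[1])),col,2)
save("m5.png",k)
E
```

```text
[271.3   0.  260.8]
0 -0.0435 [207.4 228.4 206.  206.3]
0 0.0435 [314.9 228.3 316.3 206.2]
-0.019 -0.0435 [202.6 239.  200.9 215.1]
-0.019 0.0435 [319.8 238.9 321.5 215. ]
-0.035 -0.0435 [197.8 249.4 195.8 223.8]
-0.035 0.0435 [324.6 249.3 326.6 223.7]
-0.07 -0.0435 [184.1 279.5 181.1 249.3]
-0.07 0.0435 [338.6 279.4 341.6 249.2]
```

View pics/m5.png

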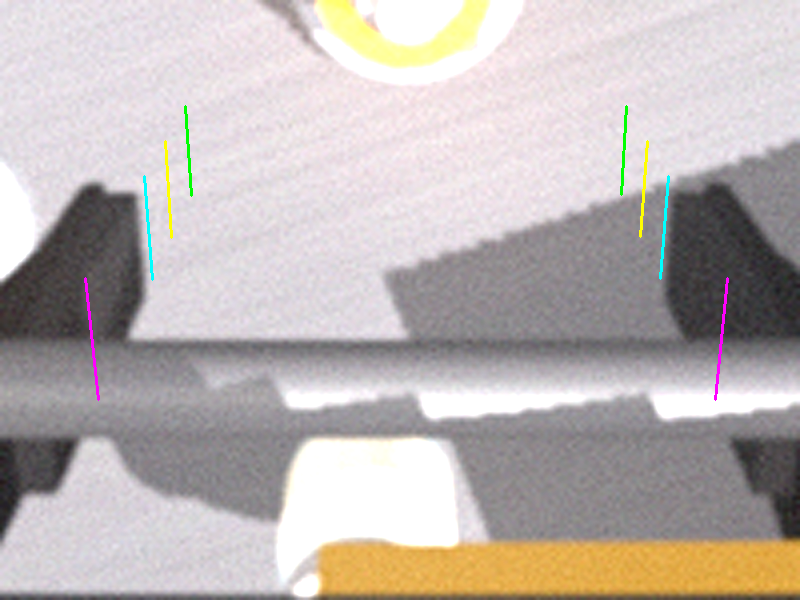

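The overlay shows the inner finger edges ending at crop (138,190) and (668,190). That is about 40 mm behind the reported TCP, where I expected the green lines at (188,150) and (624,150). So the fingers closed above the collar and did not disturb it. I'll go about 40 mm lower, checking force on the way.

```bash
python3 -m inch '[{"slide":[0.04,0,0],"dr":[0,0,0],"grip":-1},{"slide":[0,0,0],"dr":[0,0,0],"grip":-1},{"slide":[0,0,0],"dr":[0,0,0],"grip":-1},{"slide":[0,0,0],"dr":[0,0,0],"grip":-1},{"slide":[0,0,0],"dr":[0,0,0],"grip":-1},{"slide":[0,0,0],"dr":[0,0,0],"grip":-1},{"slide":[0,0,0],"dr":[0,0,0],"grip":-1},{"slide":[0,0,0],"dr":[0,0,0],"grip":-1}]'
python3 -m inch '[{"slide":[0,0,0],"dr":[0,0,0],"grip":-1},{"slide":[0,0,0.4],"dr":[0,0,0],"grip":-1},{"slide":[0,0,0.4],"dr":[0,0,0],"grip":-1},{"slide":[0,0,0],"dr":[0,0,0],"grip":-1}]'
```

```text
t: 7.3
eef_pos: [0.4663, -0.1761, 0.014]
ee_rot: [0.17, 0.985, -0.0, -0.0]
force: [-0.6, -0.1, 0.1]
finger_gap: 0.0741
gripper_force: 0.0
t: 7.8
eef_pos: [0.4651, -0.176, -0.0114]
ee_rot: [0.17, 0.985, -0.0, -0.001]
force: [-0.1, 0.1, -0.7]
finger_gap: 0.0866
gripper_force: 0.0
```

```bash
python3 -m inch '[{"slide":[-0.04,0,0.2],"dr":[0,0,0],"grip":-1},{"slide":[0,0,0.2],"dr":[0,0,0],"grip":-1},{"slide":[0,0,0.1],"dr":[0,0,0],"grip":-1},{"slide":[0,0,0],"dr":[0,0,0],"grip":1},{"slide":[0,0,0],"dr":[0,0,0],"grip":1},{"slide":[0,0,0],"dr":[0,0,0],"grip":1},{"slide":[0,0,0],"dr":[0,0,0],"grip":1},{"slide":[0,0,0],"dr":[0,0,0],"grip":1}]' 45
python3 -m inch '[{"slide":[0,0,0],"dr":[0,0,0],"grip":1},{"slide":[0,0,0],"dr":[0,0,0],"grip":1}]'
```

```text
t: 8.8
eef_pos: [0.4676, -0.1765, -0.0249]
ee_rot: [0.17, 0.985, 0.0, 0.0]
force: [-0.4, 0.5, 0.9]
finger_gap: 0.0534
gripper_force: 45.0
t: 9.05
eef_pos: [0.4676, -0.1765, -0.0249]
ee_rot: [0.17, 0.985, 0.0, 0.0]
force: [-0.2, 1.0, 3.3]
finger_gap: 0.0531
gripper_force: 45.0
```

```bash
python3 -m inch '[{"slide":[0,0,-0.5],"dr":[0,0,0],"grip":1},{"slide":[0,0,-1],"dr":[0,0,0],"grip":1},{"slide":[0,0,-1],"dr":[0,0,0],"grip":1},{"slide":[0,0,-1],"dr":[0,0,0],"grip":1},{"slide":[0,0,-0.5],"dr":[0,0,0],"grip":1},{"slide":[0.2285,0.951,0],"dr":[0,0,0],"grip":1},{"slide":[0.2285,0.951,0],"dr":[0,0,0],"grip":1},{"slide":[0.2285,0.951,0],"dr":[0,0,0],"grip":1}]'
python3 -m inch '[{"slide":[0.2285,0.951,0],"dr":[0,0,0],"grip":1},{"slide":[0.2285,0.951,0],"dr":[0,0,0],"grip":1},{"slide":[0.2285,0.951,0],"dr":[0,0,0],"grip":1},{"slide":[0.2285,0.951,0],"dr":[0,0,0],"grip":1},{"slide":[0.2285,0.951,0],"dr":[0,0,0],"grip":1},{"slide":[0.2285,0.951,0],"dr":[0,0,0],"grip":1},{"slide":[0.2285,0.951,0],"dr":[0,0,0],"grip":1},{"slide":[0.2285,0.951,0],"dr":[0,0,0],"grip":1}]'
python3 -m inch '[{"slide":[0.2285,0.951,0],"dr":[0,0,0],"grip":1},{"slide":[0.2285,0.951,0],"dr":[0,0,0],"grip":1},{"slide":[0.2285,0.951,0],"dr":[0,0,0],"grip":1},{"slide":[0.2285,0.951,0],"dr":[0,0,0],"grip":1},{"slide":[0,0,0],"dr":[0,0,0],"grip":1},{"slide":[0,0,0],"dr":[0,0,0],"grip":1}]'
python3 - <<'E'
from h import *
import pickle
np.set_printoptions(precision=4,suppress=True)
s=env.sense();c=calibration("wrist");im=grab_frame("wrist");np.save("w5",im);pickle.dump((s,c),open("w5.p","wb"))
print(s["q"],s["eef_pos"],s["force"],s["moment"])
g=im.max(2)
# visible lower extents of collar: bright pixels near the axis
for v in range(185,245,3):print(v,g[v,210:312:3])
E
```

```text
t: 10.05
eef_pos: [0.4763, -0.0881, 0.0948]
ee_rot: [0.17, 0.985, -0.0, -0.0]
force: [1.1, -1.1, -3.0]
finger_gap: 0.0536
gripper_force: 45.0
t: 11.05
eef_pos: [0.5012, 0.1451, 0.0946]
ee_rot: [0.17, 0.985, -0.0, -0.0]
force: [-0.3, 0.4, -2.5]
finger_gap: 0.0537
gripper_force: 45.0
t: 11.8
eef_pos: [0.5138, 0.2602, 0.0945]
ee_rot: [0.17, 0.985, -0.001, -0.0]
force: [0.9, -0.7, -3.2]
finger_gap: 0.0534
gripper_force: 45.0
[-0.8765  0.2572  0.3862  1.7781 -0.1054  1.128   0.7723] [0.5138 0.2602 0.0945] [ 0.8719 -0.72   -3.1916] [-0.0602 -0.0145 -0.0593]
185 [ 80  86  86  88  89 129 127 134 149 211 206 205 173 163 209 153 137 132
 133 163 237 183 166 255 253 254 254 214 208 206 174 133 134 138]
188 [ 85  81  86  88  87 121 131 134 183 212 202 198 156 167 171 146 135 136
 136 149 162 199 178 231 254 254 255 238 210 204 186 135 136 136]
191 [ 94  84  82  82  82 125 127 110 207 206 201 172 171 179 146 140 136 130
 148 152 164 175 181 197 255 255 254 248 207 214 181 134 134 133]
194 [110  82  86  92  86 117  92  87 204 203 201 154 172 172 137 138 137 136
 133 145 161 171 201 223 251 253 254
[... 1617 characters left out ...]
42  50 103 153 170 164 168 167 167 171 169 170 170 173 169 176
 168 170 171 168 171 170 166 169 167 169 170 126  86  52  45  47]
233 [ 44  40  45  68 154 165 167 171 163 163 171 168 169 163 177 170 171 174
 169 168 172 171 170 168 169 170 167 168 170 169 126  65  48  45]
236 [ 44  44  44 129 162 169 170 170 173 167 172 170 168 167 170 170 171 169
 170 174 171 165 169 165 168 170 170 171 166 166 172 104  49  50]
239 [ 39  47  75 165 164 171 161 165 171 176 172 171 170 165 154 138 138 131
 138 135 152 168 169 165 167 174 174 170 172 172 168 151  58  46]
242 [ 40  42 125 169 167 167 169 168 166 169 172 164 142 134 126 124 127 134
 137 135 134 139 157 167 173 171 174 168 170 169 172 169 100  52]
```

```bash
python3 - <<'E'
from h import *
import pickle
from scipy.optimize import least_squares
np.set_printoptions(precision=4,suppress=True)
s,c=pickle.load(open("w5.p","rb"));p=s["eef_pos"]
lo=[(239,200),(281,200),(236,203),(284.5,203),(233,206),(287.5,206),(247,197),(273,197)]
hi=[(237,218),(281.5,218),(234,221),(285.5,221),(230.5,224),(289.5,224),(227,227),(293.5,227),(223,230),(297,230)]
for pts,z,r in((lo,p[2]+.0249,.0273),(hi,p[2]+.0649,.0273)):
    Q=np.array([atz(c,*q,z)[:2] for q in pts])
    f=least_squares(lambda x:np.linalg.norm(Q-x,axis=1)-r,p[:2]);print(f.x,f.x-p[:2],f.fun*1e3)
E
```

```text
[0.5143 0.2593] [ 0.0006 -0.0009] [ 0.4515  0.3311 -0.1329 -0.0675 -0.3866 -0.3156  0.0329 -0.0403]
[0.5131 0.2597] [-0.0006 -0.0005] [ 0.7794  0.4618  0.0449 -0.0579 -0.3309 -0.2915 -0.4508 -0.2253 -0.1011
 -0.0607]
```

```bash
python3 -m inch '[{"slide":[0.03,0.04,0.4],"dr":[0,0,0],"grip":1},{"slide":[0,0,0.6],"dr":[0,0,0],"grip":1},{"slide":[0,0,0.4],"dr":[0,0,0],"grip":1},{"slide":[0,0,0.25],"dr":[0,0,0],"grip":1},{"slide":[0,0,0],"dr":[0,0,0],"grip":1}]'
python3 -m inch '[{"slide":[0,0,0.2],"dr":[0,0,0],"grip":1},{"slide":[0,0,0.2],"dr":[0,0,0],"grip":1},{"slide":[0,0,0],"dr":[0,0,0],"grip":1}]'
```

```text
t: 12.48
eef_pos: [0.5132, 0.2623, 0.0447]
ee_rot: [0.17, 0.985, -0.0, -0.0]
force: [0.2, -0.6, -2.0]
finger_gap: 0.0536
gripper_force: 45.0
t: 12.85
eef_pos: [0.5133, 0.2624, 0.033]
ee_rot: [0.17, 0.985, -0.0, -0.0]
force: [-0.4, -0.1, -2.3]
finger_gap: 0.0533
gripper_force: 45.0
```

```bash
python3 -m inch '[{"slide":[0,0,0.2],"dr":[0,0,0],"grip":1},{"slide":[0,0,0.15],"dr":[0,0,0],"grip":1},{"slide":[0,0,0],"dr":[0,0,0],"grip":1}]'
python3 -m inch '[{"slide":[0,0,0.07],"dr":[0,0,0],"grip":1},{"slide":[0,0,0],"dr":[0,0,0],"grip":1}]'
python3 -m inch '[{"slide":[0,0,0.05],"dr":[0,0,0],"grip":1},{"slide":[0,0,0],"dr":[0,0,0],"grip":1}]'
```

```text
t: 13.22
eef_pos: [0.5133, 0.2624, 0.0225]
ee_rot: [0.17, 0.985, -0.0, -0.0]
force: [0.1, -0.0, -3.2]
finger_gap: 0.0533
gripper_force: 45.0
t: 13.48
eef_pos: [0.5136, 0.2626, 0.0208]
ee_rot: [0.17, 0.985, -0.0, -0.0]
force: [0.2, -0.7, -2.6]
finger_gap: 0.0534
gripper_force: 45.0
t: 13.72
eef_pos: [0.5138, 0.2627, 0.0203]
ee_rot: [0.17, 0.985, 0.0, 0.0]
force: [-3.3, -2.0, 7.0]
finger_gap: 0.0532
gripper_force: 45.0
```

```bash
python3 -m inch '[{"slide":[0.01,-0.02,-0.01],"dr":[0,0,0.00833],"grip":1},{"slide":[0,0,0],"dr":[0,0,0.00833],"grip":1},{"slide":[0,0,0],"dr":[0,0,0.00833],"grip":1},{"slide":[0,0,0],"dr":[0,0,0.00833],"grip":1}]'
python3 -c "
from h import *
s=env.sense();print(s['q'][6],s['force'],s['moment'])"
```

```text
t: 14.22
eef_pos: [0.514, 0.2625, 0.0204]
ee_rot: [0.273, 0.962, 0.001, 0.001]
force: [0.5, 0.9, 0.4]
finger_gap: 0.0532
gripper_force: 45.0
0.6026977852742247 [0.50031044 0.89515194 0.4389724 ] [-0.15440204 -0.16011662  0.03327779]
```

```bash
python3 -m inch '[{"slide":[0,0,0.02],"dr":[0,0,0.009],"grip":1},{"slide":[0,0,0],"dr":[0,0,0.009],"grip":1},{"slide":[0,0,0],"dr":[0,0,0.009],"grip":1},{"slide":[0,0,0],"dr":[0,0,0.009],"grip":1}]'
python3 -m inch '[{"slide":[0,0,0],"dr":[0,0,0.009],"grip":1},{"slide":[0,0,0],"dr":[0,0,0.009],"grip":1},{"slide":[0,0,0],"dr":[0,0,0.009],"grip":1},{"slide":[0,0,0],"dr":[0,0,0.009],"grip":1}]'
```

```text
t: 14.72
eef_pos: [0.5146, 0.2626, 0.0203]
ee_rot: [0.38, 0.925, 0.001, 0.001]
force: [1.2, 0.2, 4.0]
finger_gap: 0.0534
gripper_force: 45.0
t: 15.22
eef_pos: [0.5144, 0.2624, 0.0199]
ee_rot: [0.482, 0.876, 0.001, 0.001]
force: [0.9, -0.2, -1.9]
finger_gap: 0.0535
gripper_force: 45.0
```

```bash
python3 -m inch '[{"slide":[0,0,0.05],"dr":[0,0,0],"grip":1},{"slide":[0,0,0],"dr":[0,0,0],"grip":1}]'; python3 -c "
from h import *
s=env.sense();print(s['q'][6],s['force'],s['moment'],s['eef_pos'])"
```

```text
t: 15.48
eef_pos: [0.5139, 0.2621, 0.0184]
ee_rot: [0.481, 0.877, 0.0, 0.0]
force: [-0.2, -2.5, 5.4]
finger_gap: 0.0537
gripper_force: 45.0
0.18485695499259594 [-0.19951918 -2.50573826  5.42678776] [-0.61533122  0.18393929 -0.08236958] [0.51385781 0.26205608 0.01839572]
```

```bash
python3 -m inch '[{"slide":[0,0,0.05],"dr":[0,0,0],"grip":1},{"slide":[0,0,0],"dr":[0,0,0],"grip":1}]'; python3 -c "
from h import *
s=env.sense();print(s['q'][6],s['force'],s['moment'],s['eef_pos'])"
```

```text
t: 15.72
eef_pos: [0.514, 0.2608, 0.0165]
ee_rot: [0.481, 0.877, -0.0, 0.001]
force: [2.2, -5.5, 0.9]
finger_gap: 0.0536
gripper_force: 45.0
0.18562616464267873 [ 2.20678657 -5.5160447   0.93125967] [-1.21216647 -0.52767102 -0.20624259] [0.51398982 0.26084933 0.01648191]
```

```bash
python3 -m inch '[{"slide":[-0.025,-0.025,0],"dr":[0,0,0.005],"grip":1},{"slide":[0,0,0.05],"dr":[0,0,0],"grip":1},{"slide":[0,0,0],"dr":[0,0,0],"grip":1}]'; python3 -c "
from h import *
s=env.sense();print(s['q'][6],s['force'],s['moment'],s['eef_pos'])"
```

```text
t: 16.1
eef_pos: [0.5135, 0.2612, 0.0145]
ee_rot: [0.495, 0.869, 0.0, 0.0]
force: [5.9, -0.4, -2.0]
finger_gap: 0.0537
gripper_force: 45.0
0.15780836113395116 [ 5.92520624 -0.42046961 -2.04338636] [-0.38551722 -1.21569239 -0.10433478] [0.513462   0.26124859 0.01452943]
```

```bash
python3 -m inch '[{"slide":[-0.01,0.02,0],"dr":[0,0,0.003],"grip":1},{"slide":[0,0,0.06],"dr":[0,0,0],"grip":1},{"slide":[0,0,0.06],"dr":[0,0,0],"grip":1},{"slide":[0,0,0],"dr":[0,0,0],"grip":1}]'; python3 -c "
from h import *
s=env.sense();print(s['q'][6],s['force'],s['moment'],s['eef_pos'])"
```

```text
t: 16.6
eef_pos: [0.5134, 0.2614, 0.0108]
ee_rot: [0.503, 0.864, 0.0, -0.0]
force: [2.4, 0.7, -0.3]
finger_gap: 0.0535
gripper_force: 45.0
0.1433825904756276 [ 2.36526763  0.69516312 -0.3293921 ] [-0.0720478  -0.48288675 -0.04353548] [0.51338827 0.26138839 0.01084713]
```

Good: little side force, and the collar is just meeting the ring. I'll push on down.

```bash
python3 -m inch '[{"slide":[-0.003,0.007,0.06],"dr":[0,0,0],"grip":1},{"slide":[0,0,0.06],"dr":[0,0,0],"grip":1},{"slide":[0,0,0],"dr":[0,0,0],"grip":1}]'
python3 -m inch '[{"slide":[0,0,0.06],"dr":[0,0,0],"grip":1},{"slide":[0,0,0.06],"dr":[0,0,0],"grip":1},{"slide":[0,0,0],"dr":[0,0,0],"grip":1}]'
```

```text
t: 16.98
eef_pos: [0.5134, 0.2614, 0.0073]
ee_rot: [0.503, 0.864, -0.0, -0.0]
force: [-0.9, 0.3, 3.0]
finger_gap: 0.0536
gripper_force: 45.0
t: 17.35
eef_pos: [0.5134, 0.2614, 0.0038]
ee_rot: [0.503, 0.864, -0.0, -0.0]
force: [-1.7, -0.4, 5.5]
finger_gap: 0.0533
gripper_force: 45.0
```

```bash
python3 -m inch '[{"slide":[0,0,0.04],"dr":[0,0,0],"grip":1},{"slide":[0,0,0],"dr":[0,0,0],"grip":1}]'
python3 -m inch '[{"slide":[0,0,0.03],"dr":[0,0,0],"grip":1},{"slide":[0,0,0],"dr":[0,0,0],"grip":1}]'
```

```text
t: 17.6
eef_pos: [0.5135, 0.2614, 0.0031]
ee_rot: [0.503, 0.864, 0.0, -0.0]
force: [-2.9, -1.6, 9.8]
finger_gap: 0.0534
gripper_force: 45.0
t: 17.85
eef_pos: [0.5135, 0.2614, 0.003]
ee_rot: [0.503, 0.864, 0.0, -0.001]
force: [-7.5, -3.0, 19.2]
finger_gap: 0.0535
gripper_force: 45.0
```

The collar is on a hard stop at TCP z 0.003, where 0.0031 was predicted for home, and is pushed with about 20 N. I'll hold and take one last look.

```bash
python3 -m inch '[{"slide":[0,0,0],"dr":[0,0,0],"grip":1},{"slide":[0,0,0],"dr":[0,0,0],"grip":1},{"slide":[0,0,0],"dr":[0,0,0],"grip":1}]'
python3 - <<'E'
from h import *
a=grab_frame("side");b=grab_frame("wrist")
save("fin.png",np.hstack([cv2.resize(a[120:320,160:360],(400,400)),cv2.resize(b[80:300,150:370],(400,400))]))
E
```

```text
t: 18.23
eef_pos: [0.5135, 0.2615, 0.003]
ee_rot: [0.503, 0.864, 0.0, -0.001]
force: [-7.3, -3.6, 19.7]
finger_gap: 0.0533
gripper_force: 45.0
```

View pics/fin.png

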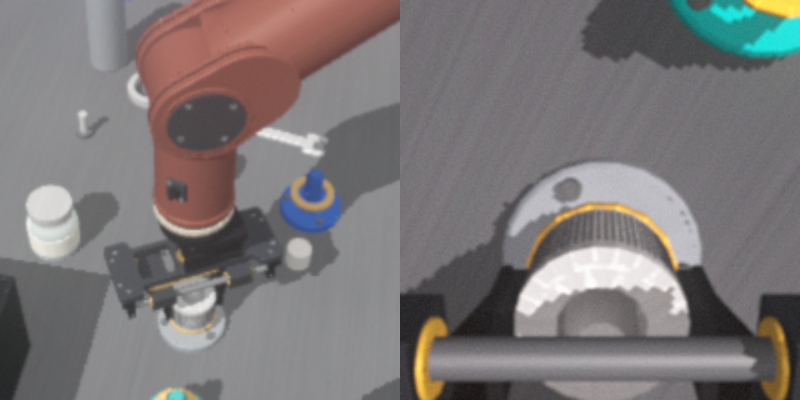

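The collar sits level on the stub, at side crop (193,310) and wrist crop (603,300), down on the brass ring with the post inside its bore. The neighbouring items in view are where they were. Handing in.

```bash
python3 -c "
from bench import sign_off
print(sign_off())"
```

```text
the job is handed in; nothing more can be done
None
```

The collar is fully home on the uncovered stub and was handed in at about 18 s, still gripped at 45 N and pushed down with about 20 N; the first grasp closed above the collar without moving it, because the fingers end about 40 mm behind the reported TCP.

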